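# Fit the spindle into the slanted socket of a wire-spool stand

### The arm

A 6-joint arm with a two-finger parallel gripper is mounted at the origin on a cart in front of the work surface, level with it; the furniture and walls round the work are solid. World frame = base frame: x ahead of the robot, y to its left, z up, the work surface at z = 0. Lengths are in m, angles in degrees, forces in N, time in s.
With the tool pointing down it reaches from about 0.4 to 0.825 m from the base axis. Payload 7 kg.
Tool frame: the origin (TCP) lies on the centre line of the jaws, within the pads' length; the fingertips stand 19 mm ahead of it and the grasp point (between the pads) is the TCP; z points along the fingers, y is the line along which they close (so a half turn about z gives the same grasp; the last joint's range is limited). The gripper opens to 88 mm and grips with 3 to 60 N. Pads are 19 mm wide; open, the fingers measure 130 mm over their backs; the gripper's body (78 mm by 193 mm) begins 47 mm behind the grasp point.
Start: joints at [83.772, 20.546, 0.682, 0, -70.136, -16.507], TCP at [0.261, 0.623, 0.246] pointing down, gripper open.
Joint ranges: [-176.03, 176.03], [-82.01, 121.73], [-58.28, 71.71], [-173.87, 95.51], [-174.79, -0.11], [-173.66, 173.66]. Speed limits (degrees/s): [136.94, 136.94, 172.46, 180, 180, 180].

### API

Orientations are given as [roll, pitch, yaw] about the fixed x, y, z axes, in that order (R = Rz(yaw) Ry(pitch) Rx(roll)).
In Python, from plant import * gives the robot as it stands. The module is installed in compiled form; this text tells all that it offers.
- The arm moves only by the tool play_rows, never from a script. Its argument "deltas" is a list of rows, each a list of 6 numbers: the shift along the world's x, y, z scaled (see below), then the turn, a rotation vector about the world's x, y, z scaled (see below). A call has 1 to 10 rows; each row shifts and turns the commanded pose from where the row before left it; what a row does not reach is not made up. The controller multiplies each number of a shift by 800 mm and each number of a turn by 180 degrees. A row lasts 1/10 s, in which the tool goes at most 50 mm and 8.59 degrees, less where a joint would pass 70% of its speed; a pose out of reach is approached as far as the arm can. A call with a number of a shift or a turn outside -1 to 1 is refused whole. A call with a gripper value outside its range is refused whole. "gripper" is the gripper command: -1 is shut, 1 is fully open, values between are in proportion, set as the call begins (left out, the last holds). The fingers move at their own pace and stop on an object; the grip force is fixed at half the most. Time passes only in rows, so rows that do not move let the fingers close. It gives the time, the measured TCP pose, the force, the opening and the grip force at its end, in the units of the state.
- get_obs(): the state, without advancing time (a new reading comes with each control period).
- snapshot(name): name is "side" or "top" or "wrist"; returns (picture, depth): 400x640x3 uint8, blue, green, red; 400x640 float32, m along the optical axis (not along the pixel's ray), 0 where there is no reading.
- camera_model(name): a dict with "fx", "fy", "cx", "cy" (pixels), "k1" (the pictures are not rectified: a ray, as slopes to the right and down, at radius r is drawn at 1 + k1 r^2 times it, then the intrinsics apply), "world_to_cam" (4x4, takes a point from world to camera coordinates). Camera axes: x right, y down, z forward; pixel columns grow to the right and rows downward; lengths in m; the calibration is good to about 2 mm. A picture is of the moment at which its call begins: read the wrist's pose just before it. camera_model takes no time and is no camera call; for the wrist camera it gives the pose at the moment of the call.
- close_job(): hands the job in; it is judged then, once.
The state is a dict: "clock": time; "joint_pos": joint angles; "qvel": joint speeds; "tau": joint torques, N m; "tool_pos": TCP position; "orientation": TCP orientation; "force": force on the tool from outside, world axes, zero at the start; "moment": the same for the moment, N m; "opening": finger opening in m; "gripper_force": force on a finger pad.
Only numpy, scipy, OpenCV 4.12 (cv2) and the standard library are available. Lean on these libraries where they do the work, as an engineer would, in place of code of your own. Each camera call takes 0.05 s, during which the arm holds its last target. There are 200 camera calls.

### The job

Fit the spindle to the spool stand: lift the metal rod out of its parking block by its bare front shaft, start its bevelled tip into the stand's slanted socket about a third of the way and let go of it there. Then take hold of it again further back, on the stub behind the collar, push it fully home until the collar sits against the socket mouth, and let go. Leave the tape roll, the screw dish and the small tub where they are.

Things in the scene. Friction and masses are not known exactly. Their poses are not given: they have to be found in the camera images.
- spindle: Loose plain aluminium rod, 188 mm long, about 120 g, parked level 45 mm above the bench. Origin on its axis at the collar's seating face; x axis along the rod to the rear. Front shaft 16 mm diameter from the tip (x = -115 mm) to the collar, the first 8 mm bevelled down to 11 mm. Collar 30 mm diameter, x = 0 to 8 mm. Rear stub 16 mm diameter, x = 8 to 73 mm.
- spindle_tip (a point): Centre of the spindle's bevelled front end.
- spindle_rear (a point): Centre of the spindle's rear end; a dark ring line runs round the stub 10 mm ahead of it.
- parking_block: Black slotted block fixed on the bench. Origin at bench height; x as the parked spindle's x, whose collar face is at x = 70 mm. Fork under the tip: x = -42 to -30, 47 mm high, 32 wide. Main block: x = 58 to 148, 59 mm high, 56 wide, round collar and stub with 2 mm play: only the bare shaft between (x = -30 to 58) can be gripped. Slots open upward: lift straight up 30 mm or more.
- stand: Grey spool stand bolted to the bench. Origin at bench height under the middle of its 130 x 90 x 12 mm foot. A web on the foot carries the slanted socket tube over its centre line; the mouth is 50 mm towards the stand's +x from the origin, 108 mm above the bench, and faces +x and upward.
- socket: Slanted tube of the stand. Origin at the mouth's centre, 108 mm above the bench; z axis points out of the bore, along it, 30 degrees above level. 36 mm outside diameter, 136 mm long, flat mouth; bore 18 mm (22 mm in the first 4 mm), deep enough for the whole front shaft. A rod let go 25 mm or more deep stays in it (it sags up to 7 degrees and may slide on as far as the slug).
- slug (a joint): Rubber brake slug out of sight in the bore: 0 with its face 52 mm deep, growing as the rod pushes it inward (m, at most 0.066). It resists with about 3 N, stays where it is left and does not spring back.
- masking_roll: Roll of masking tape lying flat, 92 mm diameter, 19 mm high; origin under its centre. Bystander.
- screw_dish: Round shallow metal dish of screws, 85 mm diameter, 18 mm high; origin under its centre. Bystander.
- flux_tub: Small round tub with a black lid, 47 mm diameter, 29 mm high; origin under its centre. Bystander.

How it is judged:
By the outcome, as a careful person would: the job done as asked, in the order asked, and still so for the second after the job is handed in, with the robot touching nothing.
It also fails if it takes over 51 s, if anything falls off the work surface, if the arm or the gripper's body presses on something with over 40 N, if the wrist force passes 120 N, or if a joint passes its speed limit or range.

## Working session

There is one attempt and no reset: what is moved stays moved. The work goes in short steps, Python scripts to look and compute and a tool call to move; the robot and the scene stay as the last step left them, time stands still between calls to the robot, and variables do not carry over. Pictures are saved under pics/ and viewed, at most 10 in all, crops included, and the job is handed in when it is done.

Besides the shell and the picture viewer there is one more tool, called after "Emit:" by a JSON object that holds its "method" and its "body". play_rows: Moves the arm, as the interface text tells. Its arguments: {"type":"object","properties":{"deltas":{"type":"array","items":{"type":"array","items":{"type":"number","minimum":-1,"maximum":1}}},"gripper":{"type":"number"}},"required":["deltas"]}

```bash
mkdir -p pics
cat > h.py <<'E'
from plant import *
import numpy as np, cv2
from scipy.spatial.transform import Rotation as R
def cloud(name):
    cm=camera_model(name); im,d=snapshot(name)
    return im,d,pts(cm,d),cm
def rays(cm,uv):
    uv=np.asarray(uv,float).reshape(-1,1,2)
    K=np.array([[cm['fx'],0,cm['cx']],[0,cm['fy'],cm['cy']],[0,0,1.]])
    return cv2.undistortPoints(uv,K,np.array([cm['k1'],0,0,0.])).reshape(-1,2)
def pts(cm,d):
    h,w=d.shape; u,v=np.meshgrid(np.arange(w),np.arange(h))
    r=rays(cm,np.stack([u,v],-1)).reshape(h,w,2)
    P=np.dstack([r*d[...,None],d]); T=np.linalg.inv(np.array(cm['world_to_cam']))
    P=P@T[:3,:3].T+T[:3,3]; P[d==0]=np.nan
    return P
E
python3 - <<'E'
from h import *
print(get_obs())
for n in ['side','top']:
    im,d,P,cm=cloud(n); cv2.imwrite(f'pics/{n}0.png',im); np.savez(f'{n}0.npz',im=im,d=d,P=P); print(n,cm)
E
```

```text
{'clock': 0.0, 'joint_pos': array([ 8.37710857e+01,  2.05905022e+01,  6.34016458e-01, -2.05389629e-02,
       -7.01367683e+01, -1.65064309e+01]), 'qvel': array([ 0.0509924 ,  0.02172455,  0.04808141,  0.04324028, -0.01260515,
       -0.09771348]), 'tau': array([-1.94982560e-03, -5.82724822e+01,  2.93057334e+01,  6.99737146e+00,
        6.99433978e-03, -1.47049059e-04]), 'tool_pos': array([0.26071805, 0.62211312, 0.24463373]), 'orientation': array([ 1.79905103e+02, -7.98594095e-03, -2.27423329e+01]), 'force': array([ 0.6032593 , -0.13954627, -0.02562753]), 'moment': array([0.02548263, 0.04355612, 0.00555281]), 'gripper_force': 0.0, 'opening': 0.08750914596665099}
side {'fx': 393.9436781198203, 'fy': 393.9436781198203, 'cx': 319.07780807209866, 'cy': 196.2601047880608, 'k1': -0.018192483842368355, 'world_to_cam': array([[-0.99600419, -0.0875465 ,  0.01764243,  0.50951597],
       [-0.05969736,  0.50573555, -0.86062058,  0.15493691],
       [ 0.06642192, -0.85823491, -0.50894102,  0.8209429 ],
       [ 0.        ,  0.        ,  0.        ,  1.        ]])}
top {'fx': 428.50906800612364, 'fy': 428.50906800612364, 'cx': 320.90840910480813, 'cy': 194.37915402373528, 'k1': -0.012200230838236388, 'world_to_cam': array([[ 0.01589936, -0.99986859,  0.00316384, -0.10390084],
       [-0.9972299 , -0.01608719, -0.07262042,  0.52779141],
       [ 0.07266177, -0.00200046, -0.99735463,  1.20604899],
       [ 0.        ,  0.        ,  0.        ,  1.        ]])}
```

View pics/side0.png

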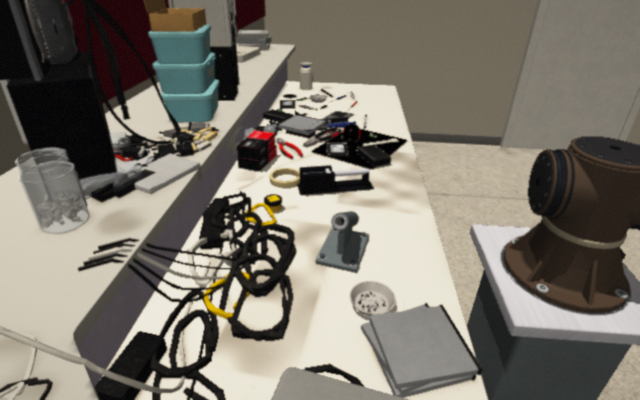

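View pics/top0.png

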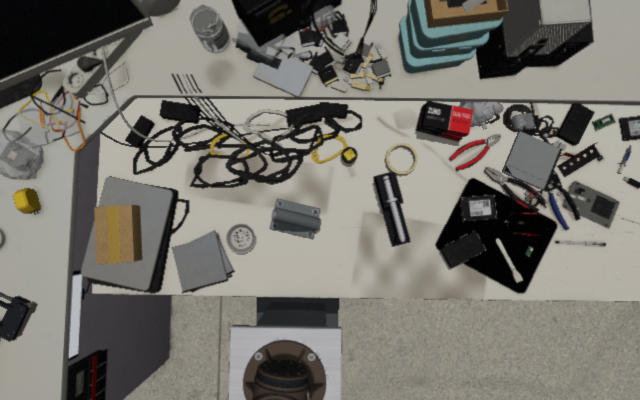

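The top view shows the stand at (297,217), the parking block and rod at (392,208) with the fork end at (400,243), the roll at (401,159), the tub at (349,156) and the dish at (241,237). I'll enlarge both views.

Run:
```python
from h import *
a=np.load('top0.npz'); b=np.load('side0.npz')
A=cv2.resize(a['im'][160:260,255:425],None,fx=4.7,fy=4.7,interpolation=cv2.INTER_CUBIC)[:, :799]
cv2.imwrite('pics/topc.png',A[:,:799])
B=cv2.resize(b['im'][150:280,285:400],None,fx=4.6,fy=4.6,interpolation=cv2.INTER_CUBIC); cv2.imwrite('pics/sidec.png',B)
P=a['P']
# block: dark pixels region, height
for nm,P,(r0,r1,c0,c1) in [('block',P,(165,255,365,420)),('stand',P,(190,245,265,330))]:
    Q=P[r0:r1,c0:c1].reshape(-1,3)
    for z0,z1 in [(.004,.016),(.02,.04),(.04,.05),(.05,.056),(.056,.064),(.064,.09),(.09,.11),(.11,.13)]:
        q=Q[(Q[:,2]>z0)&(Q[:,2]<z1)]
        if len(q): print(nm,z0,z1,len(q),q.mean(0).round(4),q.min(0).round(3),q.max(0).round(3))
```

```text
block 0.004 0.016 584 [ 0.4676 -0.306   0.0075] [ 0.362 -0.38   0.004] [ 0.619 -0.223  0.016]
block 0.02 0.04 91 [ 0.5356 -0.2844  0.0304] [ 0.4   -0.352  0.02 ] [ 0.617 -0.246  0.04 ]
block 0.04 0.05 241 [ 0.4917 -0.2962  0.0469] [ 0.401 -0.336  0.04 ] [ 0.585 -0.247  0.05 ]
block 0.05 0.056 315 [ 0.5107 -0.2927  0.0528] [ 0.404 -0.327  0.05 ] [ 0.593 -0.246  0.056]
block 0.056 0.064 315 [ 0.5429 -0.2841  0.0585] [ 0.421 -0.32   0.056] [ 0.592 -0.247  0.064]
stand 0.004 0.016 811 [ 0.4591 -0.0204  0.0105] [ 0.388 -0.121  0.004] [0.54  0.055 0.016]
stand 0.02 0.04 4 [0.481  0.0025 0.0205] [ 0.437 -0.082  0.02 ] [0.506 0.042 0.021]
stand 0.04 0.05 7 [ 0.4446 -0.0858  0.0469] [ 0.431 -0.092  0.04 ] [ 0.464 -0.075  0.049]
stand 0.05 0.056 27 [ 0.4465 -0.083   0.0535] [ 0.431 -0.094  0.05 ] [ 0.466 -0.058  0.056]
stand 0.056 0.064 64 [ 0.4467 -0.0784  0.0597] [ 0.433 -0.094  0.056] [ 0.469 -0.048  0.064]
stand 0.064 0.09 227 [ 0.4536 -0.0491  0.0768] [ 0.436 -0.086  0.064] [ 0.478 -0.003  0.09 ]
stand 0.09 0.11 220 [ 0.464  -0.0025  0.0997] [ 0.446 -0.043  0.09 ] [0.488 0.037 0.11 ]
stand 0.11 0.13 96 [0.4672 0.014  0.1154] [ 0.453 -0.002  0.11 ] [0.485 0.03  0.124]
```

View pics/topc.png

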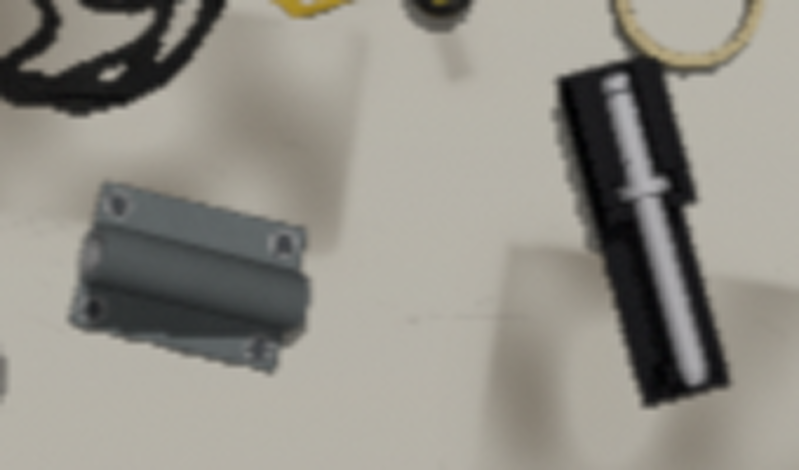

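View pics/sidec.png

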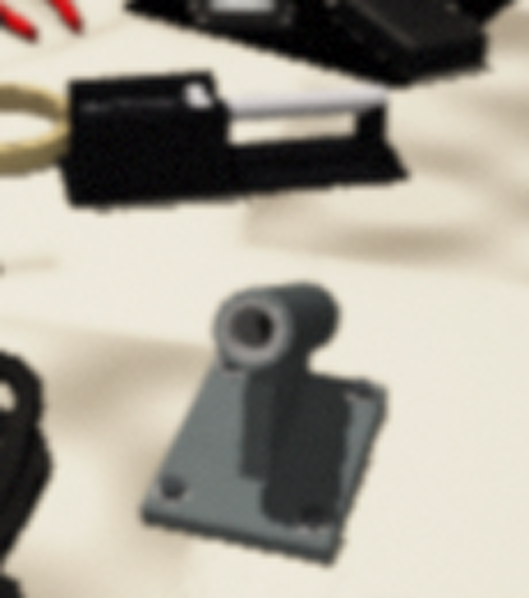

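The top crop shows the rod pale in the black block, with its tip near (690,380) and its collar near (645,187). The side crop shows the socket mouth at (250,325), facing world +y. Next I'll fit cylinders to the depth points.

```bash
cat >> h.py <<'E'
from scipy.optimize import least_squares
def fit_sock(P,p0=(0.468,0.03,78.)):
    Q=P.reshape(-1,3); Q=Q[np.isfinite(Q).all(1)]
    def ax(p):
        a=np.radians(p[2]); return np.array([p[0],p[1],.108]),np.array([np.cos(a)*.8660254,np.sin(a)*.8660254,.5])
    p=np.array(p0,float)
    for it in range(6):
        m,h=ax(p); D=Q-m; s=D@h; r=np.linalg.norm(D-np.outer(s,h),axis=1)
        k=(np.abs(r-.018)<(.012 if it<2 else .005))&(s<-.004)&(s>-.13)&(Q[:,2]>.05)
        f=lambda p:(lambda m,h:np.linalg.norm(np.cross(Q[k]-m,h),axis=1)-.018)(*ax(p))
        p=least_squares(f,p,x_scale=[.01,.01,5],loss='soft_l1',f_scale=.002).x
    return p,k.sum(),np.std(f(p)),s
def fit_rod(P,im,p0=(0.50,-0.295,13.),zc=.045,rad=.008):
    k=np.isfinite(P).all(2)&(im.min(2)>90)&(np.abs(P[...,2]-zc-.003)<.015)
    Q=P[k]
    p=np.array(p0,float)
    for it in range(6):
        a=np.radians(p[2]);n=np.array([-np.sin(a),np.cos(a)]);h=np.array([np.cos(a),np.sin(a)])
        D=Q[:,:2]-p[:2]; kk=(np.abs(D@n)<(.02 if it<2 else .011))&(np.abs(D@h)<.12)
        off=D[kk]@n; s=D[kk]@h; c=np.polyfit(s,off,1)
        p[2]+=np.degrees(np.arctan(c[0])); p[:2]+=n*c[1]
    return p,Q[kk],s,off
E
python3 - <<'E'
from h import *
a=np.load('top0.npz'); b=np.load('side0.npz')
for nm,z,(r0,r1,c0,c1) in [('top',a,(190,245,265,330)),('side',b,(195,275,310,375))]:
    p,n,sd,s=fit_sock(z['P'][r0:r1,c0:c1]); print(nm,'sock',p.round(4),n,sd.round(4))
for nm,z,(r0,r1,c0,c1) in [('top',a,(165,255,365,420)),('side',b,(160,195,295,375))]:
    p,Q,s,off=fit_rod(z['P'][r0:r1,c0:c1],z['im'][r0:r1,c0:c1]); 
    print(nm,'rod',p.round(4),len(Q),'s range',s.min().round(4),s.max().round(4),'z',np.median(Q[:,2]).round(4))
    a_=np.radians(p[2]); hist=[(round(x,3),round(np.ptp(off[np.abs(s-x)<.004]),4)) for x in np.arange(-.11,.11,.008) if (np.abs(s-x)<.004).sum()>1]; print(hist)
# bystanders
P=a['P']
for nm,(r0,r1,c0,c1) in dict(roll=(140,178,382,420),dish=(220,255,224,258),tub=(145,167,340,358)).items():
    Q=P[r0:r1,c0:c1].reshape(-1,3);Q=Q[Q[:,2]>.01];print(nm,Q.mean(0).round(3),Q[:,2].max())
E
```

```text
top sock [4.711e-01 3.130e-02 7.766e+01] 546 0.0015
side sock [4.71000e-01 3.14000e-02 7.74642e+01] 174 0.0009
top rod [ 0.5005 -0.297  15.1438] 347 s range -0.1029 0.0842 z 0.0507
[(np.float64(-0.102), np.float64(0.0097)), (np.float64(-0.094), np.float64(0.0147)), (np.float64(-0.086), np.float64(0.0166)), (np.float64(-0.078), np.float64(0.0118)), (np.float64(-0.07), np.float64(0.0141)), (np.float64(-0.062), np.float64(0.0124)), (np.float64(-0.054), np.float64(0.0132)), (np.float64(-0.046), np.float64(0.0112)), (np.float64(-0.038), np.float64(0.0143)), (np.float64(-0.03), np.float64(0.0134)), (np.float64(-0.022), np.float64(0.0132)), (np.float64(-0.014), np.float64(0.0121)), (np.float64(-0.006), np.float64(0.014)), (np.float64(0.002), np.float64(0.015)), (np.float64(0.01), np.float64(0.0179)), (np.float64(0.018), np.float64(0.0177)), (np.float64(0.026), np.float64(0.0156)), (np.float64(0.034), np.float64(0.0164)), (np.float64(0.042), np.float64(0.0147)), (np.float64(0.05), np.float64(0.0165)), (np.float64(0.058), np.float64(0.0164)), (np.float64(0.066), np.float64(0.0156)), (np.float
[... 249 characters left out ...]
p.float64(0.0092)), (np.float64(-0.078), np.float64(0.0126)), (np.float64(-0.07), np.float64(0.0134)), (np.float64(-0.062), np.float64(0.0094)), (np.float64(-0.054), np.float64(0.0115)), (np.float64(-0.046), np.float64(0.0125)), (np.float64(-0.038), np.float64(0.0136)), (np.float64(-0.03), np.float64(0.0119)), (np.float64(-0.022), np.float64(0.0055)), (np.float64(-0.014), np.float64(0.0096)), (np.float64(-0.006), np.float64(0.0106)), (np.float64(0.002), np.float64(0.0011)), (np.float64(0.01), np.float64(0.0095)), (np.float64(0.018), np.float64(0.013))]
roll [ 0.629 -0.318  0.023] 0.06217818799820507
dish [0.399 0.138 0.015] 0.026073500435401575
tub [ 0.646 -0.171  0.027] 0.033287987329089885
```

Emit:
{"method": "play_rows", "body": {"deltas": [[0.03,-0.045,0,0,0,-0.039],[0.03,-0.045,0,0,0,-0.039],[0.03,-0.045,0,0,0,-0.039],[0.03,-0.045,0,0,0,-0.039],[0.03,-0.045,0,0,0,-0.039],[0.03,-0.045,0,0,0,-0.039],[0.03,-0.045,0,0,0,-0.039],[0.03,-0.045,0,0,0,-0.039],[0.03,-0.045,0,0,0,-0.039],[0.03,-0.045,0,0,0,-0.039]], "gripper": 1}}

```text
clock: 1.1
tool_pos: [0.5014, 0.2609, 0.2454]
orientation: [180.0, -0.0, -93.2]
force: [0.3, -0.0, -0.4]
opening: 0.0876
gripper_force: 0.0
```

```bash
python3 -c "
from plant import *
o=get_obs();print(o['joint_pos'].round(1),o['tool_pos'].round(4),o['orientation'].round(2),o['clock'])"
```

```text
[ 47.3  10.3 -13.4  -0.  -66.3 -50.5] [0.5014 0.2609 0.2454] [ 1.7998e+02 -1.0000e-02 -9.3210e+01] 1.1
```

Emit:
{"method": "play_rows", "body": {"deltas": [[0,-0.056,0,0,0,-0.04],[0,-0.056,0,0,0,-0.04],[0,-0.056,0,0,0,-0.04],[0,-0.056,0,0,0,-0.04],[0,-0.056,0,0,0,-0.04],[0,-0.056,0,0,0,-0.04],[0,-0.056,0,0,0,-0.04],[0,-0.056,0,0,0,-0.04],[0,-0.056,0,0,0,-0.04],[0,-0.056,0,0,0,-0.04]]}}

```text
clock: 2.1
tool_pos: [0.5003, -0.1872, 0.2455]
orientation: [180.0, -0.0, -165.2]
force: [1.4, 0.1, 0.4]
opening: 0.0877
gripper_force: 0.0
```

Emit:
{"method": "play_rows", "body": {"deltas": [[-0.012,-0.047,-0.015,0,0,0],[-0.012,-0.047,-0.015,0,0,0],[-0.012,-0.047,-0.015,0,0,0],[0,0,0,0,0,0]]}}

```text
clock: 2.5
tool_pos: [0.4696, -0.3011, 0.2071]
orientation: [179.9, -0.2, -165.2]
force: [-0.2, 0.1, -0.4]
opening: 0.0877
gripper_force: 0.0
```

Run:
```python
from h import *
o=get_obs();print(o['joint_pos'].round(1),o['tool_pos'].round(4),o['orientation'].round(2),o['clock'])
im,d,P,cm=cloud('wrist'); cv2.imwrite('pics/w1.png',im); np.savez('w1.npz',im=im,d=d,P=P)
p,Q,s,off=fit_rod(P,im); print(p.round(4),len(Q),np.percentile(s,[0,.5,99.5,100]).round(4),np.median(Q[:,2]),Q[:,2].max())
h=np.array([np.cos(np.radians(p[2])),np.sin(np.radians(p[2]))])
for x in np.arange(-.11,.1,.004):
    k=np.abs(s-x)<.002
    if k.sum()>5: print(round(x,3),k.sum(),np.percentile(off[k],[2,98]).round(4),Q[k][:,2].max().round(4))
```

```text
[-12.6  11.4 -17.3  -0.  -61.6 -62.6] [ 0.4696 -0.3011  0.2071] [ 179.88   -0.21 -165.17] 2.5
[ 0.5006 -0.2975 15.7363] 2312 [-0.1025 -0.1016  0.0847  0.0895] 0.05084429466645146 0.059699383208305645
-0.102 33 [-0.005   0.0049] 0.0515
-0.098 64 [-0.006   0.0061] 0.0521
-0.094 68 [-0.007   0.0073] 0.0536
-0.09 63 [-0.0072  0.0072] 0.0533
-0.086 67 [-0.0063  0.0072] 0.0535
-0.082 69 [-0.007   0.0071] 0.0529
-0.078 64 [-0.0072  0.0071] 0.0537
-0.074 60 [-0.0066  0.007 ] 0.0531
-0.07 62 [-0.0067  0.007 ] 0.0532
-0.066 69 [-0.0075  0.0069] 0.053
-0.062 66 [-0.0079  0.0069] 0.0532
-0.058 60 [-0.007   0.0068] 0.0534
-0.054 60 [-0.0071  0.0068] 0.0528
-0.05 60 [-0.0071  0.0067] 0.0531
-0.046 61 [-0.0073  0.0067] 0.0528
-0.042 59 [-0.0074  0.0066] 0.0524
-0.038 64 [-0.0075  0.0076] 0.053
-0.034 62 [-0.0076  0.0076] 0.0535
-0.03 59 [-0.0077  0.0075] 0.0529
-0.026 64 [-0.0078  0.0074] 0.0535
-0.022 60 [-0.0079  0.0074] 0.0534
-0.018 63 [-0.0081  0.0073] 0.0534
-0.014 57 [-0.0081  0.0073] 0.0529
-0.01 57 [-0.0081  0.0072] 0.053
-0.006 58 [-0.0072  0.0072] 0.0532
-0.002 57 [-0.0074  0.0071] 0.0528
0.002 54 [-0.0075  0.0071] 0.0532
0.006 54 [-0.0076  0.007 ] 0.0539
0.01 63 [-0.009   0.0078] 0.0583
0.014 120 [-0.0106  0.0109] 0.0597
0.018 77 [-0.0107  0.0109] 0.0591
0.022 13 [-0.0056  0.0084] 0.053
0.026 51 [-0.007   0.0068] 0.053
0.03 52 [-0.0071  0.0079] 0.0527
0.034 52 [-0.0071  0.0079] 0.0527
0.038 13 [-0.0072  0.0079] 0.0504
0.07 26 [-0.0064  0.0045] 0.0527
0.074 38 [-0.0081  0.0073] 0.0529
0.078 37 [-0.0075  0.0053] 0.0524
0.082 55 [-0.0084  0.0093] 0.0582
0.086 18 [-0.0107  0.0102] 0.0577
```

View pics/w1.png

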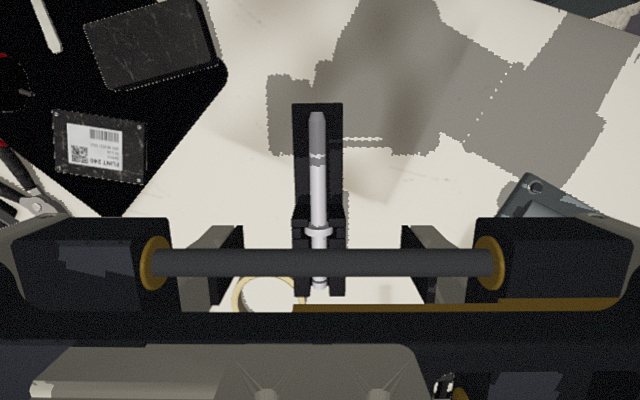

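The wrist view shows the rod's tip at (317,112), the collar at (318,230) and the jaws straddling the shaft. Now I'll go down onto the shaft.

Emit:
{"method": "play_rows", "body": {"deltas": [[0.0045,-0.005,-0.0225,0,0,0.0035],[0,0,-0.045,0,0,0],[0,0,-0.045,0,0,0],[0,0,-0.045,0,0,0],[0,0,-0.03,0,0,0],[0,0,-0.015,0,0,0],[0,0,0,0,0,0],[0,0,0,0,0,0]]}}

```text
clock: 3.35
tool_pos: [0.4766, -0.3022, 0.0486]
orientation: [-180.0, 0.1, -164.3]
force: [0.0, 0.7, -0.3]
opening: 0.0877
gripper_force: 0.0
```

Emit:
{"method": "play_rows", "body": {"deltas": [[0,0,0,0,0,0],[0,0,0,0,0,0],[0,0,0,0,0,0],[0,0,0,0,0,0],[0,0,0,0,0,0],[0,0,0,0,0,0],[0,0,0,0,0,0],[0,0,0,0,0,0]], "gripper": -1}}

```text
clock: 4.15
tool_pos: [0.4756, -0.3023, 0.0475]
orientation: [180.0, -0.0, -164.3]
force: [0.4, 0.0, 0.5]
opening: 0.0291
gripper_force: 0.0
```

Emit:
{"method": "play_rows", "body": {"deltas": [[-0.003,-0.0036,-0.003,0,0,0],[0,0,0,0,0,0],[0,0,0,0,0,0],[0,0,0,0,0,0],[0,0,0,0,0,0]]}}

```text
clock: 4.65
tool_pos: [0.4732, -0.3051, 0.0451]
orientation: [180.0, -0.0, -164.3]
force: [0.2, 0.6, -1.3]
opening: 0.0146
gripper_force: 30.0
```

Emit:
{"method": "play_rows", "body": {"deltas": [[0,0,0.01,0,0,0],[0,0,0.02,0,0,0],[0,0,0.03,0,0,0],[0,0,0.04,0,0,0],[0,0,0.05,0,0,0],[0,0,0.05,0,0,0],[0,0,0.03,0,0,0],[0,0,0,0,0,0],[0,0,0,0,0,0]]}}

```text
clock: 5.55
tool_pos: [0.4732, -0.3049, 0.2299]
orientation: [-180.0, 0.1, -164.3]
force: [0.3, 0.3, -1.6]
opening: 0.015
gripper_force: 30.0
```

Run:
```python
from h import *
o=get_obs();print(o['joint_pos'].round(1),o['tool_pos'].round(4),o['orientation'].round(2),o['clock'],o['force'],o['opening'])
im,d,P,cm=cloud('wrist'); cv2.imwrite('pics/w2.png',im); np.savez('w2.npz',im=im,d=d,P=P)
Rt=R.from_euler('xyz',o['orientation'],degrees=True).as_matrix()
L=(P-o['tool_pos'])@Rt
k=np.isfinite(P).all(2)&(im.min(2)>90)&(np.abs(L[...,1])<.013)&(np.abs(L[...,2])<.03)
q=L[k]; print(len(q))
for x in np.arange(-.13,.1,.005):
    s=q[np.abs(q[:,0]-x)<.0025]
    if len(s)>5: print(round(x,3),len(s),'y',s[:,1].mean().round(4),'w',np.ptp(s[:,1]).round(4),'ztop',np.percentile(s[:,2],10).round(4))
```

```text
[-12.9  10.6 -15.1  -0.  -64.2 -61.4] [ 0.4732 -0.3049  0.2299] [-1.7998e+02  8.0000e-02 -1.6431e+02] 5.55 [ 0.32477604  0.34181744 -1.63022205] 0.01504090126848412
5478
-0.025 30 y -0.0015 w 0.0156 ztop -0.0051
-0.02 260 y -0.001 w 0.0155 ztop -0.0072
-0.015 271 y -0.0014 w 0.0153 ztop -0.0074
-0.01 256 y -0.0008 w 0.0154 ztop -0.0077
-0.005 19 y 0.0008 w 0.0112 ztop -0.0235
0.005 8 y -0.0015 w 0.014 ztop -0.0044
0.01 269 y -0.001 w 0.0213 ztop -0.0074
0.015 315 y -0.0012 w 0.0149 ztop -0.0076
0.02 314 y -0.0011 w 0.0148 ztop -0.0075
0.025 319 y -0.0013 w 0.0146 ztop -0.0076
0.03 341 y -0.0014 w 0.015 ztop -0.0077
0.035 351 y -0.0011 w 0.0149 ztop -0.0077
0.04 364 y -0.0012 w 0.0148 ztop -0.0077
0.045 364 y -0.0013 w 0.0146 ztop -0.0078
0.05 372 y -0.0013 w 0.0149 ztop -0.0079
0.055 395 y -0.0014 w 0.0148 ztop -0.008
0.06 402 y -0.0014 w 0.0146 ztop -0.0079
0.065 409 y -0.0013 w 0.0149 ztop -0.0077
0.07 345 y -0.0013 w 0.0136 ztop -0.0067
0.075 74 y -0.0013 w 0.0104 ztop -0.0055
```

Emit:
{"method": "play_rows", "body": {"deltas": [[0.002,0.056,0,0,0,0.0344],[0.002,0.056,0,0,0,0.0344],[0.002,0.056,0,0,0,0.0344],[0.002,0.056,0,0,0,0.0344],[0.002,0.056,0,0,0,0.0344],[0.002,0.056,0,0,0,0.0344],[0.002,0.056,0,0,0,0.0344],[0.002,0.056,0,0,0,0.0344],[0.002,0.056,0,0,0,0.0344],[0.002,0.056,0,0,0,0.0344]]}}

```text
clock: 6.6
tool_pos: [0.4883, 0.1444, 0.2279]
orientation: [179.9, -0.1, -102.1]
force: [1.3, 0.7, -1.0]
opening: 0.0152
gripper_force: 30.0
```

Emit:
{"method": "play_rows", "body": {"deltas": [[0,0,0,0.0325,-0.0072,0],[0,0,0,0.0325,-0.0072,0],[0,0,0,0.0325,-0.0072,0],[0,0,0,0.0325,-0.0072,0],[0,0,0,0.0325,-0.0072,0],[0,0,0,0,0,0],[0,0,0,0,0,0]]}}

```text
clock: 7.3
tool_pos: [0.4892, 0.1414, 0.228]
orientation: [179.9, 29.8, -102.6]
force: [0.7, -0.1, -1.4]
opening: 0.0151
gripper_force: 30.0
```

```bash
cat >> h.py <<'E'
def goal(M,yaw,s,el=30.):
    """tool pose with rod axis on socket axis, grasp point s out of the mouth"""
    a,e=np.radians(yaw),np.radians(el)
    h=np.array([np.cos(a)*np.cos(e),np.sin(a)*np.cos(e),np.sin(e)])
    z=np.array([np.cos(a)*np.sin(e),np.sin(a)*np.sin(e),-np.cos(e)])
    return np.array(M)+s*h, np.column_stack([-h,np.cross(z,-h),z]),h
def delta(o,G,Rg):
    Rt=R.from_euler('xyz',o['orientation'],degrees=True).as_matrix()
    rv=R.from_matrix(Rg@Rt.T).as_rotvec(degrees=True)
    print('dpos mm',((G-o['tool_pos'])*1000).round(2),'units',((G-o['tool_pos'])/.8).round(4),'rot deg',rv.round(2),'units',(rv/180).round(4))
E
python3 - <<'E'
from h import *
o=get_obs();print(o['joint_pos'].round(1),o['tool_pos'].round(4),o['orientation'].round(2),o['clock'],o['force'],o['opening'])
G,Rg,h=goal((.471,.0313,.108),77.55,.101); print(G,h); delta(o,G,Rg)
E
```

```text
[ 17.2   2.4 -18.9 -31.  -57.1 -15.3] [0.4892 0.1414 0.228 ] [ 179.92   29.78 -102.6 ] 7.3 [ 0.67710111 -0.14030048 -1.37718478] 0.01510507703655235
[0.48985713 0.1167117  0.1585    ] [0.1867043 0.8456604 0.5      ]
dpos mm [  0.63 -24.66 -69.54] units [ 0.0008 -0.0308 -0.0869] rot deg [ 0.2  -0.11  0.11] units [ 0.0011 -0.0006  0.0006]
```

Emit:
{"method": "play_rows", "body": {"deltas": [[0.0008,-0.008,-0.022,0.0011,-0.0006,0.0006],[0,-0.008,-0.022,0,0,0],[0,-0.008,-0.022,0,0,0],[0,-0.007,-0.021,0,0,0],[0,0,0,0,0,0],[0,0,0,0,0,0]]}}

```text
clock: 7.9
tool_pos: [0.4898, 0.1186, 0.1594]
orientation: [-179.9, 30.1, -102.2]
force: [0.1, -0.4, -2.2]
opening: 0.0149
gripper_force: 30.0
```

```bash
cat > m.py <<'E'
from h import *
import sys
o=get_obs();print(o['tool_pos'].round(4),o['orientation'].round(2),o['clock'],o['force'].round(1),o['opening'].round(4))
im,d,P,cm=cloud('wrist'); cv2.imwrite(sys.argv[1],im)
p,n,sd,_=fit_sock(P,(0.471,.0313,77.55)); print('wrist sock',p.round(4),n,sd)
Rt=R.from_euler('xyz',o['orientation'],degrees=True).as_matrix()
L=(P-o['tool_pos'])@Rt
k=np.isfinite(P).all(2)&(im.min(2)>90)&(np.abs(L[...,1])<.013)&(np.abs(L[...,2])<.02)
q=L[k]
for x in np.arange(-.03,.1,.01):
    s=q[np.abs(q[:,0]-x)<.005]
    if len(s)>5: print(round(x,3),len(s),'y',s[:,1].mean().round(4),'w',np.ptp(s[:,1]).round(4),'ztop',np.percentile(s[:,2],10).round(4))
# tube in tool frame: mouth point and axis
G,Rg,h=goal((p[0],p[1],.108),p[2],0)
print('mouth in tool mm',((G-o['tool_pos'])@Rt*1000).round(2),'axis',(h@Rt).round(4))
# free cylinder fit (tool frame): y,z offset and slopes
w=np.isfinite(P).all(2)&(L[...,0]>.1)&(L[...,0]<.2)&(np.abs(L[...,1])<.025)&(L[...,2]<.012)&(L[...,2]>-.03)
Q=L[w]
f=lambda p:np.hypot(Q[:,1]-p[0]-p[2]*(Q[:,0]-.1),Q[:,2]-p[1]-p[3]*(Q[:,0]-.1))-.018
r=least_squares(f,[0,0,0,0],loss='soft_l1',f_scale=.001); print('free tube y,z,slopes',r.x.round(4),len(Q),'xmin',np.percentile(Q[:,0],1).round(4),np.abs(f(r.x)).mean())
Gg,Rg,h=goal((.471,.0313,.108),77.55,.101);delta(o,Gg,Rg)
E
python3 m.py pics/w3.png
```

```text
Traceback (most recent call last):
  File "m.py", line 3, in <module>
    o=get_obs();print(o['tool_pos'].round(4),o['orientation'].round(2),o['clock'],o['force'].round(1),o['opening'].round(4))
                                                                                                      ^^^^^^^^^^^^^^^^^^
AttributeError: 'float' object has no attribute 'round'
```

```bash
sed -i "s/o\['opening'\].round(4)/round(o['opening'],4)/" m.py; python3 m.py pics/w3.png
```

```text
[0.4898 0.1186 0.1594] [-179.94   30.07 -102.19] 7.9 [ 0.1 -0.4 -2.2] 0.0149
wrist sock [4.68100e-01 1.21000e-02 7.75903e+01] 0 nan
-0.02 344 y -0.0005 w 0.0156 ztop -0.0081
-0.01 486 y -0.0005 w 0.0155 ztop -0.0085
0.01 469 y 0.0009 w 0.026 ztop -0.0084
0.02 649 y -0.0006 w 0.0155 ztop -0.0085
0.03 709 y -0.0007 w 0.0157 ztop -0.0085
0.04 736 y -0.0007 w 0.0154 ztop -0.0086
0.05 781 y -0.0006 w 0.0155 ztop -0.0087
0.06 832 y -0.0007 w 0.0158 ztop -0.0087
0.07 784 y -0.0007 w 0.0156 ztop -0.0082
mouth in tool mm [119.81  -1.24  -9.98] axis [-1.     -0.0034  0.0012]
free tube y,z,slopes [-1.7000e-03  1.7200e-02  4.4600e-02 -2.3652e+00] 2598 xmin 0.1064 0.0029548778984910345
dpos mm [ 0.06 -1.87 -0.89] units [ 0.0001 -0.0023 -0.0011] rot deg [-0.06  0.07 -0.23] units [-0.0003  0.0004 -0.0013]
  ret = _var(a, axis=axis, dtype=dtype, out=out, ddof=ddof,
  arrmean = um.true_divide(arrmean, div, out=arrmean,
  ret = ret.dtype.type(ret / rcount)
```

View pics/w3.png

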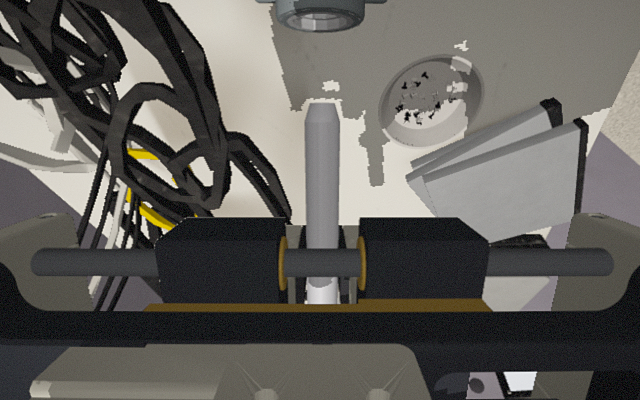

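The wrist view shows the tip at (322,103) and the socket mouth ring centred near (320,10), cut off by the top edge. I'll get the ring's coordinates in the tool frame.

Run:
```python
from h import *
o=get_obs(); im,d,P,cm=cloud('wrist')
Rt=R.from_euler('xyz',o['orientation'],degrees=True).as_matrix()
L=(P-o['tool_pos'])@Rt*1000
np.set_printoptions(suppress=True,linewidth=200)
for c in (280,320,360):
    print(c,[(r,*L[r,c].round(0)) for r in range(0,42,4)])
for r in (2,10): print(r,[(c,*L[r,c].round(1)) for c in range(262,380,6)])
G,_,h=goal((.471,.0313,.108),77.55,0)
print('expected mouth in tool',((G-o['tool_pos'])@Rt*1000).round(1), 'axis',(h@Rt).round(4))
T=np.array(cm['world_to_cam'])
for s in (0,-.004,):
    Gc=T[:3,:3]@(G+s*h)+T[:3,3]; print('proj mouth',cm['fx']*Gc[0]/Gc[2]+cm['cx'],cm['fy']*Gc[1]/Gc[2]+cm['cy'],Gc)
tip=o['tool_pos']+Rt[:,0]*.076; Gc=T[:3,:3]@tip+T[:3,3]; print('proj tip',cm['fx']*Gc[0]/Gc[2]+cm['cx'],cm['fy']*Gc[1]/Gc[2]+cm['cy'])
# side view refined
im,d,P,cm=cloud('side'); cv2.imwrite('pics/s3.png',cv2.resize(im[160:260,310:410],None,fx=5.5,fy=5.5,interpolation=cv2.INTER_CUBIC))
```

```text
280 [(0, np.float64(112.0), np.float64(-16.0), np.float64(-10.0)), (4, np.float64(111.0), np.float64(-16.0), np.float64(-9.0)), (8, np.float64(109.0), np.float64(-16.0), np.float64(-11.0)), (12, np.float64(108.0), np.float64(-17.0), np.float64(-9.0)), (16, np.float64(107.0), np.float64(-17.0), np.float64(-7.0)), (20, np.float64(108.0), np.float64(-18.0), np.float64(-1.0)), (24, np.float64(134.0), np.float64(-31.0), np.float64(107.0)), (28, np.float64(132.0), np.float64(-31.0), np.float64(109.0)), (32, np.float64(130.0), np.float64(-32.0), np.float64(110.0)), (36, np.float64(127.0), np.float64(-32.0), np.float64(111.0)), (40, np.float64(125.0), np.float64(-32.0), np.float64(113.0))]
320 [(0, np.float64(109.0), np.float64(-1.0), np.float64(-19.0)), (4, np.float64(108.0), np.float64(-1.0), np.float64(-18.0)), (8, np.float64(107.0), np.float64(-1.0), np.float64(-17.0)), (12, np.float64(107.0), np.float64(-1.0), np.float64(-13.0)), (16, np.float64(111.0), np.float64(-1.0), np.float64(7.0)), (20, np.float64(111.0), np.float64(-1.0), np.float64(11.0)), (24, np.float64(109.0), np.float64(-1.
[... 3070 characters left out ...]
oat64(6.1), np.float64(-14.8)), (346, np.float64(107.9), np.float64(8.4), np.float64(-12.7)), (352, np.float64(107.9), np.float64(10.7), np.float64(-13.0)), (358, np.float64(108.4), np.float64(13.1), np.float64(-11.3)), (364, np.float64(110.4), np.float64(16.2), np.float64(-4.4)), (370, np.float64(142.4), np.float64(34.1), np.float64(103.1)), (376, np.float64(142.6), np.float64(38.4), np.float64(103.5))]
expected mouth in tool [103.5   0.4   0.1] axis [-1.     -0.0048  0.0021]
proj mouth 324.0490566716853 31.39785821868736 [ 0.0009214  -0.06775922  0.125853  ]
proj mouth 324.11241179081446 20.666446119954514 [ 0.00093991 -0.07162252  0.12481639]
proj tip 323.08221079453125 100.62354106464636
```

View pics/s3.png

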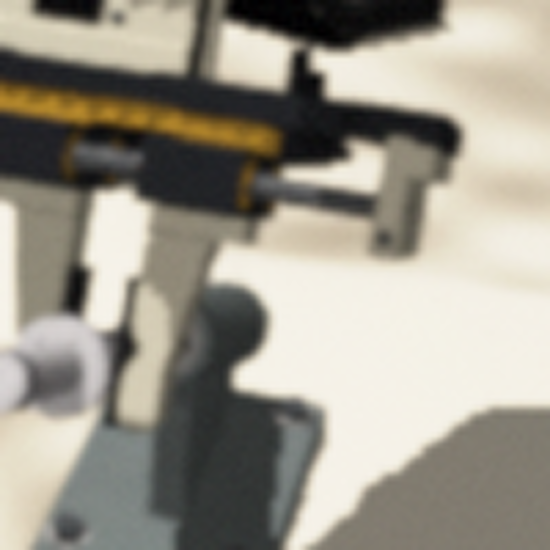

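The tip and mouth line up to within about 1 mm, with a gap of about 30 mm. I'll start the insertion along the axis and watch the force.

Emit:
{"method": "play_rows", "body": {"deltas": [[-0.0019,-0.0085,-0.005,0,0,-0.0007],[-0.0019,-0.0085,-0.005,0,0,0],[-0.0019,-0.0085,-0.005,0,0,0],[-0.0019,-0.0085,-0.005,0,0,0],[-0.0019,-0.0085,-0.005,0,0,0],[0,0,0,0,0,0]]}}

```text
clock: 8.65
tool_pos: [0.4819, 0.083, 0.1388]
orientation: [-179.9, 30.1, -102.5]
force: [-0.3, -1.0, -1.6]
opening: 0.0152
gripper_force: 30.0
```

```bash
cat > st.py <<'E'
from h import *
o=get_obs();print(o['joint_pos'].round(1),o['tool_pos'].round(4),o['orientation'].round(2),o['clock'],o['force'].round(2),o['moment'].round(2),o['opening'])
Rt=R.from_euler('xyz',o['orientation'],degrees=True).as_matrix()
G,_,h=goal((.471,.0313,.108),77.55,0)
print('mouth in tool',((G-o['tool_pos'])@Rt*1000).round(1),'axis',(h@Rt).round(4),'force tool',(o['force']@Rt).round(2))
E
python3 st.py
```

```text
[  8.1   9.  -23.3 -36.4 -52.3   0.8] [0.4819 0.083  0.1388] [-179.95   30.15 -102.47] 8.65 [-0.34 -0.95 -1.61] [-1.85  0.33  0.01] 0.0152146626709655
mouth in tool [61.1 -0.5  0.1] axis [-1.0e+00  3.0e-04  2.5e-03] force tool [1.67 0.13 0.89]
```

Emit:
{"method": "play_rows", "body": {"deltas": [[-0.0012,-0.0053,-0.0031,0,0,0],[-0.0012,-0.0053,-0.0031,0,0,0],[-0.0012,-0.0053,-0.0031,0,0,0],[-0.0012,-0.0053,-0.0031,0,0,0],[-0.0012,-0.0053,-0.0031,0,0,0],[0,0,0,0,0,0],[0,0,0,0,0,0]]}}

```text
clock: 9.35
tool_pos: [0.4776, 0.0627, 0.1271]
orientation: [-179.9, 30.2, -102.4]
force: [0.8, -1.0, -0.3]
opening: 0.0147
gripper_force: 30.0
```

```bash
python3 st.py
python3 - <<'E'
from h import *
o=get_obs(); im,d,P,cm=cloud('wrist')
Rt=R.from_euler('xyz',o['orientation'],degrees=True).as_matrix()
L=(P-o['tool_pos'])@Rt*1000
cv2.imwrite('pics/w4.png',im)
np.set_printoptions(suppress=True,linewidth=200)
c=322
for c in (290,322,354): print([tuple(L[r,c].round(0).astype(int)) if np.isfinite(L[r,c]).all() else None for r in range(0,220,6)])
E
```

```text
[  5.3  10.  -23.7 -37.1 -52.5   4.5] [0.4776 0.0627 0.1271] [-179.87   30.17 -102.37] 9.35 [ 0.76 -1.02 -0.25] [-2.03  0.24 -0.1 ] 0.01466470690863198
mouth in tool [37.3 -0.3  0.4] axis [-1.     -0.0011  0.0029] force tool [ 0.85 -0.96 -0.2 ]
[(np.int64(110), np.int64(-12), np.int64(-16)), (np.int64(109), np.int64(-12), np.int64(-15)), (np.int64(107), np.int64(-12), np.int64(-15)), (np.int64(105), np.int64(-12), np.int64(-15)), (np.int64(102), np.int64(-12), np.int64(-16)), (np.int64(100), np.int64(-12), np.int64(-17)), (np.int64(99), np.int64(-12), np.int64(-15)), (np.int64(96), np.int64(-12), np.int64(-15)), (np.int64(94), np.int64(-12), np.int64(-16)), (np.int64(92), np.int64(-13), np.int64(-16)), (np.int64(90), np.int64(-13), np.int64(-14)), (np.int64(88), np.int64(-13), np.int64(-15)), (np.int64(86), np.int64(-13), np.int64(-16)), (np.int64(84), np.int64(-13), np.int64(-14)), (np.int64(82), np.int64(-13), np.int64(-16)), (np.int64(79), np.int64(-13), np.int64(-14)), (np.int64(77), np.int64(-13), np.int64(-15)), (np.int64(75), np.int64(-13), np.int64(-15)), (np.int64(73), np.in
[... 3416 characters left out ...]
4(13), np.int64(-11)), (np.int64(63), np.int64(13), np.int64(-11)), (np.int64(61), np.int64(13), np.int64(-10)), (np.int64(58), np.int64(13), np.int64(-10)), (np.int64(56), np.int64(13), np.int64(-11)), (np.int64(53), np.int64(13), np.int64(-11)), (np.int64(50), np.int64(13), np.int64(-10)), (np.int64(48), np.int64(13), np.int64(-11)), (np.int64(45), np.int64(13), np.int64(-10)), (np.int64(43), np.int64(13), np.int64(-10)), (np.int64(3), np.int64(31), np.int64(147)), (np.int64(-4), np.int64(31), np.int64(149)), (np.int64(-11), np.int64(32), np.int64(154)), (np.int64(-19), np.int64(33), np.int64(160)), (np.int64(-27), np.int64(33), np.int64(163)), (np.int64(-35), np.int64(34), np.int64(168))]
```

View pics/w4.png

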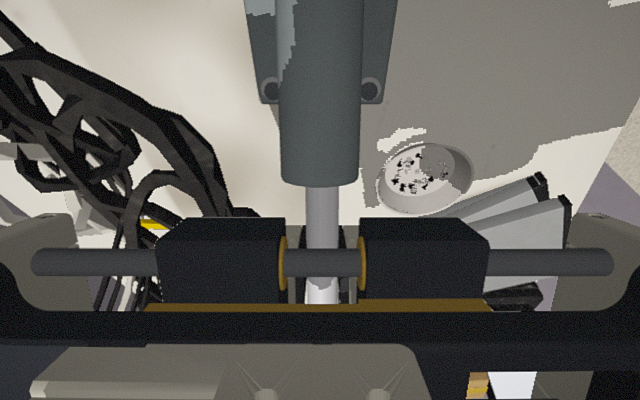

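The rod runs straight into the tube, with the mouth at (318,183) and the tip about 36–38 mm deep. I'll let go and back off along the tool axis.

Emit:
{"method": "play_rows", "body": {"deltas": [[0,0,0,0,0,0],[0,0,0,0,0,0],[0,0,0,0,0,0],[0,0,0,0,0,0],[0,0,0,0,0,0],[0,0,0,0,0,0],[0,0,0,0,0,0]], "gripper": 1}}

```text
clock: 10.1
tool_pos: [0.4775, 0.0629, 0.1272]
orientation: [-179.9, 30.2, -102.4]
force: [-0.5, -0.7, 0.3]
opening: 0.0655
gripper_force: 0.0
```

Emit:
{"method": "play_rows", "body": {"deltas": [[-0.003,-0.012,0.022,0,0,0],[-0.005,-0.024,0.043,0,0,0],[-0.005,-0.024,0.043,0,0,0],[0.008,0.03,0.02,0,0,0],[0.01,0.045,0.02,0,0,0],[0.01,0.045,0.02,0,0,0],[0,0,0,0,0,0],[0,0,0,0,0,0]]}}

```text
clock: 10.9
tool_pos: [0.4892, 0.1117, 0.2618]
orientation: [-179.8, 30.2, -102.2]
force: [-0.5, 0.0, -0.2]
opening: 0.0879
gripper_force: 0.0
```

```bash
python3 st.py
cat > rod.py <<'E'
from h import *
import sys
# fit rod line (pale pixels) outside the mouth
def go(nm,png=None):
    im,d,P,cm=cloud(nm)
    if png: cv2.imwrite(png,im)
    G,_,h=goal((.471,.0313,.108),77.55,0)
    D=P-G; s=D@h; r=np.linalg.norm(D-s[...,None]*h,axis=2)
    k=np.isfinite(s)&(s>.006)&(s<.175)&(r<.05)&(im.min(2)>70)&(P[...,2]>.07)
    Q=P[k]
    def f(p):
        m=G+np.array([p[0],0,p[1]]); a=np.radians(p[2]);e=np.radians(p[3]);u=np.array([np.cos(a)*np.cos(e),np.sin(a)*np.cos(e),np.sin(e)])
        return np.linalg.norm(np.cross(Q-m,u),axis=1)-.008
    x=least_squares(f,[0,0,77.5,26],x_scale=[.005,.005,3,3],loss='soft_l1',f_scale=.001).x
    a=np.radians(x[2]);e=np.radians(x[3]);u=np.array([np.cos(a)*np.cos(e),np.sin(a)*np.cos(e),np.sin(e)])
    m=G+np.array([x[0],0,x[1]]); t=(Q-m)@u; rr=np.linalg.norm(np.cross(Q-m,u),axis=1)
    ok=rr<.017; c=t[(rr>.0115)&ok]
    print(nm,x.round(4),len(Q),'rear',np.percentile(t[ok],99.7).round(4),'collar',np.percentile(c,[5,50,95]).round(4) if len(c)>3 else None,len(c),np.median(np.abs(f(x))).round(4))
for a in sys.argv[1:]: go(*a.split(','))
E
python3 rod.py wrist,pics/w5.png side top
```

```text
[ 13.1   0.8 -16.1 -30.7 -62.7 -13.5] [0.4892 0.1117 0.2618] [-179.82   30.19 -102.2 ] 10.9 [-0.46  0.03 -0.17] [-1.63  0.29  0.03] 0.08790536399151629
mouth in tool [148.6   1.1  91.5] axis [-1.     -0.0038  0.0033] force tool [0.14 0.46 0.12]
wrist [ 1.60000e-03 -1.00000e-03  7.80081e+01  2.35063e+01] 4355 rear 0.1463 collar [0.0741 0.0777 0.0815] 459 0.0004
side [-5.00000e-04 -1.30000e-03  7.77903e+01  2.34367e+01] 361 rear 0.1517 collar [0.0805 0.0846 0.0864] 76 0.0009Traceback (most recent call last):
  File "rod.py", line 19, in <module>
    for a in sys.argv[1:]: go(*a.split(','))
                           ~~^^^^^^^^^^^^^^^
  File "rod.py", line 18, in go
    print(nm,x.round(4),len(Q),'rear',np.percentile(t[ok],99.7).round(4),'collar',np.percentile(c,[5,50,95]).round(4) if len(c)>3 else None,len(c),np.median(np.abs(f(x))).round(4))
                                      ~~~~~~~~~~~~~^^^^^^^^^^^^
    return _quantile_unchecked(
        a, q, axis, out, overwrite_input, method, keepdims, weights)
    return _ureduce(a,
                    func=_quantile_ureduce_func,
    ...<5 lines>...
                    overwrite_input=overwrite_input,
                    method=method)
    r = func(a, **kwargs)
    result = _quantile(arr,
                       quantiles=q,
    ...<2 lines>...
                       out=out,
                       weights=wgt)
    slices_having_nans = np.isnan(arr[-1, ...])
                                  ~~~^^^^^^^^^
IndexError: index -1 is out of bounds for axis 0 with size 0
```

View pics/w5.png

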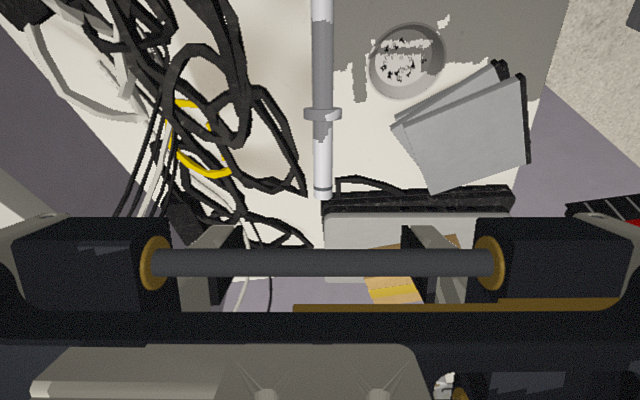

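The wrist view shows the rod sitting in the socket, sagged to 23.5° elevation, with its collar at (322,113) and its rear end at (323,195). I'll line up with the stub at that sagged angle.

Run:
```python
from h import *
o=get_obs()
G,Rg,h=goal((.4715,.0313,.107),77.9,.121,23.5); print('grip',G,'toolz',Rg[:,2])
print('hover');delta(o,G-.08*Rg[:,2],Rg)
```

```text
grip [0.49476017 0.139799   0.15524864] toolz [ 0.08358521  0.38989016 -0.91706007]
hover
dpos mm [ -1.03  -1.58 -32.24] units [-0.0013 -0.002  -0.0403] rot deg [-6.48  1.46  0.35] units [-0.036   0.0081  0.0019]
```

Emit:
{"method": "play_rows", "body": {"deltas": [[-0.0013,-0.002,-0.02,-0.036,0.0081,0.0019],[0,0,-0.02,0,0,0],[0,0,0,0,0,0],[0,0,0,0,0,0]]}}

```text
clock: 11.45
tool_pos: [0.4883, 0.1086, 0.2292]
orientation: [180.0, 23.5, -102.1]
force: [0.1, -0.3, 0.5]
opening: 0.0877
gripper_force: 0.0
```

```bash
cat > g2.py <<'E'
from h import *
o=get_obs()
G,Rg,h=goal((.4715,.0313,.107),77.9,.121,23.5)
delta(o,G,Rg)
im,d,P,cm=cloud('wrist')
Rt=R.from_euler('xyz',o['orientation'],degrees=True).as_matrix()
L=(P-o['tool_pos'])@Rt
z0=(G-o['tool_pos'])@Rt; print('rod expected in tool',z0.round(4))
k=np.isfinite(P).all(2)&(im.min(2)>70)&(np.abs(L[...,1])<.022)&(np.abs(L[...,2]-z0[2])<.025)
q=L[k]
for x in np.arange(-.03,.1,.006):
    s=q[np.abs(q[:,0]-x)<.003]
    if len(s)>8: print(round(x,3),len(s),'y',s[:,1].mean().round(4),'w',np.ptp(s[:,1]).round(4),'ztop',np.percentile(s[:,2],10).round(4))
E
python3 g2.py
```

```text
dpos mm [  6.48  31.23 -73.92] units [ 0.0081  0.039  -0.0924] rot deg [-0.01 -0.01  0.02] units [-0.0001 -0.0001  0.0001]
rod expected in tool [0.0002 0.0002 0.0805]
-0.024 117 y -0.0006 w 0.0147 ztop 0.0724
-0.018 143 y -0.0014 w 0.0155 ztop 0.0723
-0.012 153 y -0.0005 w 0.0145 ztop 0.0726
-0.006 145 y -0.0008 w 0.0144 ztop 0.0726
-0.0 156 y -0.0006 w 0.0143 ztop 0.0725
0.006 165 y -0.001 w 0.0151 ztop 0.0725
0.012 165 y -0.0009 w 0.0158 ztop 0.0724
0.018 178 y -0.0008 w 0.0156 ztop 0.0726
0.024 179 y -0.0006 w 0.0155 ztop 0.0727
0.03 179 y -0.0007 w 0.0154 ztop 0.0727
0.036 148 y -0.0007 w 0.0156 ztop 0.0724
0.042 353 y -0.0012 w 0.0286 ztop 0.0658
0.048 315 y -0.0007 w 0.0287 ztop 0.0666
0.054 194 y -0.0008 w 0.0156 ztop 0.0725
0.06 200 y -0.001 w 0.0156 ztop 0.0725
0.066 204 y -0.001 w 0.0154 ztop 0.0725
0.072 218 y -0.001 w 0.0153 ztop 0.0724
0.078 206 y -0.0011 w 0.0152 ztop 0.0726
0.084 212 y -0.001 w 0.0151 ztop 0.0725
0.09 222 y -0.001 w 0.0149 ztop 0.0725
0.096 224 y -0.0011 w 0.0148 ztop 0.0724
```

Emit:
{"method": "play_rows", "body": {"deltas": [[0.002,0.0098,-0.0231,0,0,0],[0.002,0.0098,-0.0231,0,0,0],[0.002,0.0098,-0.0231,0,0,0],[0.002,0.0098,-0.0231,0,0,0],[0,0,0,0,0,0],[0,0,0,0,0,0]]}}

```text
clock: 12.1
tool_pos: [0.4954, 0.1401, 0.1563]
orientation: [-179.9, 23.5, -102.1]
force: [0.0, -0.2, -0.1]
opening: 0.0877
gripper_force: 0.0
```

```bash
python3 g2.py | head -3
```

```text
dpos mm [-0.6  -0.27 -1.08] units [-0.0007 -0.0003 -0.0014] rot deg [-0.01  0.08 -0.  ] units [-0.0001  0.0005 -0.    ]
rod expected in tool [0.0008 0.0005 0.0008]
-0.024 60 y -0.0003 w 0.0158 ztop -0.0059
```

Emit:
{"method": "play_rows", "body": {"deltas": [[-0.0005,0,-0.001,0,0,0],[0,0,0,0,0,0],[0,0,0,0,0,0],[0,0,0,0,0,0],[0,0,0,0,0,0],[0,0,0,0,0,0],[0,0,0,0,0,0],[0,0,0,0,0,0],[0,0,0,0,0,0],[0,0,0,0,0,0]], "gripper": -1}}

```text
clock: 13.15
tool_pos: [0.4945, 0.1406, 0.1548]
orientation: [-179.9, 23.5, -102.0]
force: [0.4, -0.4, -0.6]
opening: 0.0148
gripper_force: 30.0
```

Emit:
{"method": "play_rows", "body": {"deltas": [[0,0,0,0,0,0],[0,0,0,0,0,0],[0,0,0,0,0,0],[0,0,0,0,0,0]]}}

```text
clock: 13.55
tool_pos: [0.4945, 0.1406, 0.1548]
orientation: [-179.9, 23.5, -102.0]
force: [0.2, 0.9, -0.9]
opening: 0.0148
gripper_force: 30.0
```

```bash
python3 st.py
python3 - <<'E'
from h import *
o=get_obs()
G,Rg,h=goal((.471,.0313,.108),77.55,.121,30); delta(o,G,Rg); print(h)
E
```

```text
[ 21.8   7.4 -23.6 -26.2 -48.4 -18.1] [0.4945 0.1406 0.1548] [-179.92   23.53 -102.03] 13.55 [ 0.18  0.86 -0.9 ] [-1.3   0.13 -0.03] 0.014776524747716185
mouth in tool [121.2   0.2  -1.7] axis [-0.9936 -0.0064 -0.1127] force tool [-0.44  0.01  1.18]
dpos mm [-0.91 -6.95 13.66] units [-0.0011 -0.0087  0.0171] rot deg [ 6.34 -1.31 -0.38] units [ 0.0352 -0.0073 -0.0021]
[0.1867043 0.8456604 0.5      ]
```

Emit:
{"method": "play_rows", "body": {"deltas": [[-0.0003,-0.0022,0.0043,0.0088,-0.0018,-0.0005],[-0.0003,-0.0022,0.0043,0.0088,-0.0018,-0.0005],[-0.0003,-0.0022,0.0043,0.0088,-0.0018,-0.0005],[-0.0003,-0.0022,0.0043,0.0088,-0.0018,-0.0005],[0,0,0,0,0,0],[0,0,0,0,0,0]]}}

```text
clock: 14.15
tool_pos: [0.4935, 0.1332, 0.1684]
orientation: [180.0, 30.0, -102.5]
force: [-1.3, 0.5, -1.8]
opening: 0.0149
gripper_force: 30.0
```

```bash
python3 st.py; python3 rod.py wrist side
python3 - <<'E'
from h import *
o=get_obs()
G,Rg,h=goal((.471,.0313,.108),77.55,.121,30); delta(o,G,Rg)
E
```

```text
[ 15.    7.  -21.6 -34.2 -51.9  -8.3] [0.4935 0.1332 0.1684] [ 179.96   29.95 -102.5 ] 14.15 [-1.29  0.53 -1.83] [-1.97  0.29 -0.1 ] 0.014920956644670628
mouth in tool [ 1.206e+02 -1.000e-01  2.000e-01] axis [-1.e+00  8.e-04 -8.e-04] force tool [0.71 1.37 1.71]
wrist [1.20000e-03 4.00000e-04 7.77870e+01 3.05579e+01] 11324 rear 0.1409 collar [0.0729 0.0775 0.109 ] 1638 0.0005
side [ 1.16000e-02 -2.83000e-02  8.54092e+01  4.51973e+01] 1028 rear 0.1659 collar [0.1017 0.1524 0.1639] 122 0.0165
dpos mm [0.17 0.06 0.13] units [0.0002 0.0001 0.0002] rot deg [ 0.04 -0.04 -0.03] units [ 0.0002 -0.0002 -0.0002]
```

Emit:
{"method": "play_rows", "body": {"deltas": [[-0.0014,-0.0063,-0.0037,0,0,0],[-0.0014,-0.0063,-0.0037,0,0,0],[-0.0014,-0.0063,-0.0038,0,0,0],[-0.0014,-0.0064,-0.0038,0,0,0],[0,0,0,0,0,0]]}}

```text
clock: 14.75
tool_pos: [0.4888, 0.1127, 0.1561]
orientation: [179.9, 30.0, -102.5]
force: [-0.7, 0.0, -1.5]
opening: 0.0152
gripper_force: 30.0
```

```bash
python3 st.py
```

```text
[ 12.3   7.7 -22.3 -35.1 -52.1  -4.6] [0.4888 0.1127 0.1561] [ 179.94   29.98 -102.5 ] 14.75 [-0.72  0.02 -1.55] [-1.92  0.32 -0.01] 0.015222610254830016
mouth in tool [96.2 -0.2  0. ] axis [-1.e+00  7.e-04 -4.e-04] force tool [0.89 0.71 1.27]
```

Emit:
{"method": "play_rows", "body": {"deltas": [[-0.0014,-0.0063,-0.0037,0,0,0],[-0.0014,-0.0063,-0.0037,0,0,0],[-0.0014,-0.0063,-0.0038,0,0,0],[-0.0014,-0.0064,-0.0038,0,0,0],[-0.0014,-0.0063,-0.0037,0,0,0],[-0.0014,-0.0063,-0.0038,0,0,0],[0,0,0,0,0,0]]}}

```text
clock: 15.45
tool_pos: [0.4819, 0.0821, 0.1379]
orientation: [179.9, 29.9, -102.5]
force: [-0.4, 0.6, -1.7]
opening: 0.0151
gripper_force: 30.0
```

```bash
python3 st.py; python3 rod.py wrist,pics/w6.png; python3 g2.py | tail -22
```

```text
[  8.1   9.1 -23.3 -36.2 -52.3   0.7] [0.4819 0.0821 0.1379] [ 179.93   29.95 -102.5 ] 15.45 [-0.42  0.63 -1.72] [-1.98  0.31 -0.01] 0.015130629328749048
mouth in tool [59.9 -0.3  0. ] axis [-1.e+00  7.e-04 -9.e-04] force tool [0.4  0.55 1.75]
wrist [8.00000e-04 1.29000e-02 7.80098e+01 3.37345e+01] 5626 rear 0.0743 collar [0.0054 0.0307 0.0726] 703 0.0029
dpos mm [12.84 57.64 17.22] units [0.016  0.0721 0.0215] rot deg [-6.31  1.31  0.36] units [-0.035   0.0073  0.002 ]
rod expected in tool [-0.0598 -0.0001  0.0146]
-0.024 29 y -0.0005 w 0.0156 ztop -0.0058
-0.018 271 y -0.001 w 0.0159 ztop -0.0092
-0.012 343 y -0.0005 w 0.0158 ztop -0.009
-0.006 181 y -0.0007 w 0.0153 ztop -0.009
0.006 41 y -0.0009 w 0.0265 ztop -0.0057
0.012 878 y -0.0005 w 0.0382 ztop -0.0084
0.018 382 y -0.0008 w 0.0149 ztop -0.0088
0.024 402 y -0.0008 w 0.0154 ztop -0.0086
0.03 422 y -0.0009 w 0.0157 ztop -0.0087
0.036 331 y -0.0007 w 0.0155 ztop -0.0088
0.042 158 y -0.0022 w 0.0287 ztop -0.01
0.048 560 y -0.001 w 0.0289 ztop -0.0091
0.054 484 y -0.0009 w 0.0154 ztop -0.0086
0.06 511 y -0.0011 w 0.0157 ztop -0.0086
0.066 70 y -0.0067 w 0.0354 ztop -0.0095
0.072 31 y -0.0097 w 0.0357 ztop -0.0101
0.078 26 y -0.0154 w 0.0334 ztop -0.0101
0.084 58 y -0.0132 w 0.0357 ztop -0.0102
0.09 71 y -0.0169 w 0.0358 ztop -0.0102
0.096 66 y -0.0175 w 0.0357 ztop -0.0102
```

View pics/w6.png

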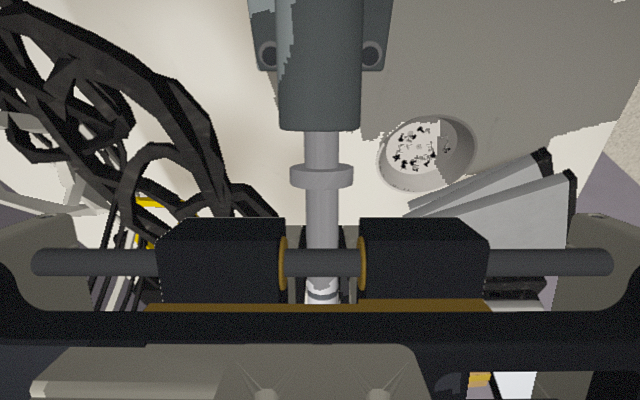

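The wrist view shows the collar's front edge at about (320,166) and the mouth edge at (318,130), a gap of about 12 mm. I'll close it gently.

Emit:
{"method": "play_rows", "body": {"deltas": [[-0.0012,-0.0053,-0.0031,0,0,0],[-0.0012,-0.0053,-0.0031,0,0,0],[-0.0002,-0.0011,-0.0006,0,0,0],[0,0,0,0,0,0],[0,0,0,0,0,0]]}}

```text
clock: 16.05
tool_pos: [0.4801, 0.0734, 0.133]
orientation: [180.0, 30.0, -102.4]
force: [0.8, 0.9, -0.6]
opening: 0.0149
gripper_force: 30.0
```

```bash
python3 st.py
```

```text
[  6.9   9.5 -23.5 -36.5 -52.4   2.3] [0.4801 0.0734 0.133 ] [ 179.97   29.97 -102.44] 16.05 [ 0.78  0.88 -0.59] [-1.66  0.23 -0.01] 0.01488879260084372
mouth in tool [49.8 -0.2  0.2] axis [-1.e+00 -1.e-04 -4.e-04] force tool [-0.59 -0.57  1.02]
```

Emit:
{"method": "play_rows", "body": {"deltas": [[-0.0002,-0.0011,-0.0006,0,0,0],[-0.0002,-0.0011,-0.0006,0,0,0],[0,0,0,0,0,0]]}}

```text
clock: 16.35
tool_pos: [0.48, 0.0719, 0.1322]
orientation: [180.0, 30.0, -102.4]
force: [1.0, 1.9, 0.1]
opening: 0.0151
gripper_force: 30.0
```

```bash
python3 st.py
```

```text
[  6.7   9.6 -23.5 -36.6 -52.4   2.6] [0.48   0.0719 0.1322] [ 179.99   30.01 -102.43] 16.35 [1.01 1.9  0.14] [-0.84  0.1   0.01] 0.015094313794376162
mouth in tool [48.2  0.   0.2] axis [-1.e+00 -3.e-04  1.e-04] force tool [-1.87 -0.57  0.92]
```

Emit:
{"method": "play_rows", "body": {"deltas": [[-0.0003,-0.0011,-0.0006,0,0,0],[-0.0002,-0.0011,-0.0006,0,0,0],[-0.0002,-0.0011,-0.0006,0,0,0],[0,0,0,0,0,0]]}}

```text
clock: 16.75
tool_pos: [0.4793, 0.0691, 0.1306]
orientation: [180.0, 30.0, -102.4]
force: [0.5, 2.5, -0.1]
opening: 0.0152
gripper_force: 30.0
```

```bash
python3 st.py
python3 - <<'E'
from h import *
o=get_obs(); im,d,P,cm=cloud('wrist')
cv2.imwrite('pics/w7.png',im[60:260,220:420].repeat(3,0).repeat(3,1)[:600])
E
```

```text
[  6.3   9.7 -23.5 -36.7 -52.5   3. ] [0.4793 0.0691 0.1306] [ 179.98   29.99 -102.44] 16.75 [ 0.53  2.46 -0.15] [-0.99  0.11 -0.01] 0.015154124417533202
mouth in tool [44.8 -0.   0.3] axis [-1.e+00 -2.e-04 -2.e-04] force tool [-2.1   0.01  1.39]
```

View pics/w7.png

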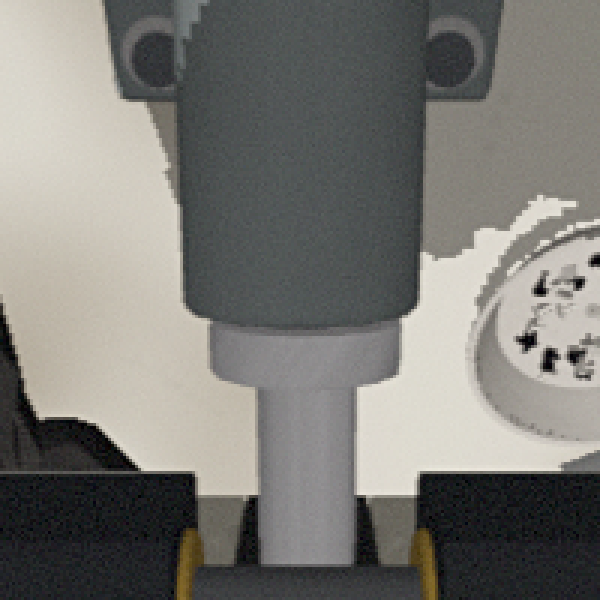

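That was my 11th picture, one over the limit of ten, so I won't view any more. It shows the collar at or very near the mouth, at about (303,325) in the crop. From here I'll use force to confirm seating.

Emit:
{"method": "play_rows", "body": {"deltas": [[-0.0002,-0.0011,-0.0006,0,0,0],[-0.0002,-0.0011,-0.0006,0,0,0],[0,0,0,0,0,0]]}}

```text
clock: 17.1
tool_pos: [0.4791, 0.0679, 0.13]
orientation: [180.0, 30.0, -102.4]
force: [1.4, 5.0, 2.0]
opening: 0.0153
gripper_force: 30.0
```

```bash
python3 st.py
```

```text
[  6.1   9.8 -23.5 -36.8 -52.5   3.3] [0.4791 0.0679 0.13  ] [ 179.98   30.05 -102.44] 17.1 [1.37 4.95 2.03] [0.25 0.06 0.08] 0.01526178089308457
mouth in tool [43.4  0.   0.3] axis [-1.e+00 -2.e-04  9.e-04] force tool [-5.46 -0.28  0.81]
```

Emit:
{"method": "play_rows", "body": {"deltas": [[-0.0002,-0.0011,-0.0006,0,0,0],[0,0,0,0,0,0],[0,0,0,0,0,0]]}}

```text
clock: 17.4
tool_pos: [0.4791, 0.0678, 0.13]
orientation: [180.0, 30.1, -102.4]
force: [-0.2, 8.1, 3.9]
opening: 0.015
gripper_force: 30.0
```

```bash
python3 st.py
```

```text
[  6.    9.8 -23.5 -36.8 -52.6   3.5] [0.4791 0.0678 0.13  ] [ 179.99   30.12 -102.43] 17.4 [-0.16  8.09  3.94] [1.75 0.11 0.29] 0.015049739975165255
mouth in tool [43.3  0.   0.2] axis [-1.0e+00 -4.0e-04  2.1e-03] force tool [-8.78  1.9   0.54]
```

Emit:
{"method": "play_rows", "body": {"deltas": [[-0.0004,-0.0017,-0.001,0,0,0],[0,0,0,0,0,0],[0,0,0,0,0,0],[0,0,0,0,0,0]]}}

```text
clock: 17.8
tool_pos: [0.4792, 0.0677, 0.1298]
orientation: [-180.0, 30.2, -102.4]
force: [1.2, 14.8, 5.9]
opening: 0.015
gripper_force: 30.0
```

```bash
python3 st.py
python3 - <<'E'
from h import *
o=get_obs(); im,d,P,cm=cloud('wrist')
Rt=R.from_euler('xyz',o['orientation'],degrees=True).as_matrix()
L=(P-o['tool_pos'])@Rt*1000
print([(r,*L[r,322].round(0).astype(int),*im[r,322]) if np.isfinite(L[r,322]).all() else r for r in range(150,205,2)])
E
```

```text
[  5.8   9.9 -23.5 -37.  -52.6   3.7] [0.4792 0.0677 0.1298] [-179.99   30.24 -102.41] 17.8 [ 1.18 14.81  5.9 ] [ 3.92 -0.16  0.35] 0.014973973832198966
mouth in tool [43.2  0.2  0.1] axis [-1.0e+00 -6.0e-04  4.2e-03] force tool [-15.69   2.03   2.31]
[(150, np.int64(57), np.int64(-1), np.int64(-18), np.uint8(87), np.uint8(87), np.uint8(82)), (152, np.int64(56), np.int64(-1), np.int64(-19), np.uint8(84), np.uint8(86), np.uint8(81)), (154, np.int64(55), np.int64(-1), np.int64(-19), np.uint8(91), np.uint8(93), np.uint8(87)), (156, np.int64(54), np.int64(-1), np.int64(-19), np.uint8(91), np.uint8(91), np.uint8(83)), (158, np.int64(53), np.int64(-1), np.int64(-19), np.uint8(86), np.uint8(88), np.uint8(83)), (160, np.int64(53), np.int64(-1), np.int64(-19), np.uint8(86), np.uint8(87), np.uint8(83)), (162, np.int64(52), np.int64(-1), np.int64(-18), np.uint8(88), np.uint8(89), np.uint8(84)), (164, np.int64(51), np.int64(-1), np.int64(-20), np.uint8(81), np.uint8(83), np.uint8(77)), (166, np.int64(50), np.int64(-1), np.int64(-19), np.uint8(90), np.uint8(88), np.uint8(84)), (168, np.int64(49),
[... 1069 characters left out ...]
uint8(138), np.uint8(134), np.uint8(137)), (192, np.int64(37), np.int64(-1), np.int64(-9), np.uint8(141), np.uint8(139), np.uint8(142)), (194, np.int64(36), np.int64(-1), np.int64(-8), np.uint8(141), np.uint8(141), np.uint8(142)), (196, np.int64(35), np.int64(-1), np.int64(-8), np.uint8(141), np.uint8(141), np.uint8(142)), (198, np.int64(34), np.int64(-1), np.int64(-9), np.uint8(141), np.uint8(140), np.uint8(142)), (200, np.int64(33), np.int64(-1), np.int64(-9), np.uint8(141), np.uint8(139), np.uint8(143)), (202, np.int64(32), np.int64(-1), np.int64(-9), np.uint8(142), np.uint8(139), np.uint8(141)), (204, np.int64(31), np.int64(-1), np.int64(-9), np.uint8(142), np.uint8(140), np.uint8(144))]
```

The push meets a hard stop, with the position fixed as the force rises to 16 N, and depth puts the collar directly against the mouth. I'll let go and retreat.

Emit:
{"method": "play_rows", "body": {"deltas": [[0,0,0,0,0,0],[0,0,0,0,0,0],[0,0,0,0,0,0],[0,0,0,0,0,0],[0,0,0,0,0,0],[0,0,0,0,0,0],[0,0,0,0,0,0],[0,0,0,0,0,0]], "gripper": 1}}

```text
clock: 18.65
tool_pos: [0.4785, 0.0652, 0.1285]
orientation: [180.0, 30.0, -102.4]
force: [0.3, 0.4, -0.1]
opening: 0.0736
gripper_force: 0.0
```

Emit:
{"method": "play_rows", "body": {"deltas": [[-0.002,-0.01,0.018,0,0,0],[-0.005,-0.024,0.043,0,0,0],[-0.005,-0.024,0.043,0,0,0],[0.005,0.03,0.03,0,0,0],[0.005,0.04,0.03,0,0,0],[0,0,0,0,0,0],[0,0,0,0,0,0],[0,0,0,0,0,0]]}}

```text
clock: 19.45
tool_pos: [0.4764, 0.0746, 0.2589]
orientation: [179.9, 30.0, -102.5]
force: [0.5, -0.7, 0.7]
opening: 0.0874
gripper_force: 0.0
```

```bash
python3 st.py; python3 rod.py wrist side
python3 - <<'E'
from h import *
im,d,P,cm=cloud('top'); P0=np.load('top0.npz')['P']
for nm,(r0,r1,c0,c1) in dict(roll=(140,178,382,420),dish=(220,255,224,258),tub=(145,167,340,358)).items():
    q=[x[r0:r1,c0:c1].reshape(-1,3) for x in (P0,P)]; print(nm,[a[a[:,2]>.01].mean(0).round(3) for a in q])
E
```

```text
[  8.5   0.4 -16.6 -31.  -65.   -9.5] [0.4764 0.0746 0.2589] [ 179.91   29.97 -102.46] 19.45 [ 0.47 -0.68  0.72] [-1.58  0.31 -0.02] 0.08740990125130994
mouth in tool [113.1  -4.2 109. ] axis [-1.e+00  2.e-04 -5.e-04] force tool [ 0.13 -0.61 -0.91]
wrist [ 1.70000e-03 -1.00000e-04  7.76315e+01  3.00296e+01] 1628 rear 0.0686 collar None 0 0.0004
side [-1.20000e-03  2.00000e-04  7.56178e+01  2.89293e+01] 172 rear 0.0745 collar [0.0062 0.0074 0.0085] 27 0.0013
roll [array([ 0.629, -0.318,  0.023]), array([ 0.629, -0.318,  0.022])]
dish [array([0.399, 0.138, 0.015]), array([0.424, 0.009, 0.683])]
tub [array([ 0.646, -0.171,  0.027]), array([ 0.646, -0.171,  0.027])]
```

```bash
python3 -c "
from plant import *
print(close_job())"
```

```text
the job is handed in; nothing more can be done
None
```

The job is handed in: the spindle is fully home with its collar against the socket mouth (hard stop at about 16 N, re-measured after letting go), the roll and tub are unmoved, the dish was hidden by the arm at the last check, and I viewed 11 pictures, one over the limit of 10.

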